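Date-stamp the plain tin in the tilted tray

ROBOT

A 6-joint arm with a two-finger parallel gripper is mounted at the origin on the work surface. World frame = base frame: x ahead of the robot, y to its left, z up, the work surface at z = 0. Lengths are in m, angles in rad, forces in N, time in s.
With the tool pointing down it reaches from about 0.3 to 0.875 m from the base axis. Payload 6.4 kg.
Tool frame: the origin (TCP) lies midway between the tips of the shut fingers; the grasp point (between the pads) lies 19 mm behind it; z points along the fingers, y is the line along which they close (so a half turn about z gives the same grasp; the last joint's range is limited). The gripper opens to 85 mm and grips with 20 to 120 N. Pads are 22 mm wide; open, the fingers measure 114 mm over their backs; the gripper's body (76 mm by 85 mm) begins 54 mm behind the grasp point. The pads swing forward as they close: fully open they stand 13 mm farther back than shut.
Start: joints at [-1.445, 0.181, 1.607, -0, 1.354, -0.206], TCP at [0.187, -0.544, 0.231] pointing down, gripper open.
Joint ranges: [-2.99, 2.99], [-0.89, 2.07], [0.3, 2.58], [-1.14, 4.28], [0, 2.63], [-3.12, 3.12]. Speed limits (rad/s): [2.57, 2.57, 3.01, 3.14, 3.14, 3.14].

INTERFACE

Orientations are given as a unit quaternion [w, x, y, z].
In Python, from bench import sensors, vision, ctrl gives the robot as it stands.
- The arm moves only by the tool carry_out, never from a script. Its argument "deltas" is text: rows parted by semicolons, each of 7 numbers parted by spaces: the shift along the tool's x, y, z in mm, then the turn, a rotation vector about the tool's x, y, z in rad, then the closure, from 0 (fully open) to 1 (shut). In form: tx ty tz ax ay az claw; .... A call has 1 to 12 rows; each row is the pose to reach, as a shift and turn from the pose commanded when the call began, along the tool's axes at that moment; what a row does not reach only later rows make up. A row lasts 1/8 s, in which the tool goes at most 62.5 mm and 10.7 degrees, less where a joint would pass 70% of its speed; a pose out of reach is approached as far as the arm can. A call with a gripper value outside its range is refused whole. The fingers move at their own pace and stop on an object; the grip force is fixed at half the most. Time passes only in rows, so rows that repeat a pose let the fingers close. It gives the time, the measured TCP pose, the force, the opening and the grip force at its end, in the units of the state.
- sensors.get_obs(): the state, without advancing time (a new reading comes with each control period).
- vision.camera(name): name is "scene" or "top" or "wrist"; returns the picture (420x560x3 uint8, blue, green, red); there is no depth.
- vision.camera_model(name): a dict with "K" (3x3 intrinsics, pixels), "extrinsics" (4x4, takes a point from world to camera coordinates); the wrist camera has in their place "hand_eye" (4x4, takes a point from camera to tool coordinates, whose origin is the TCP and whose axes are the flange's). Camera axes: x right, y down, z forward; pixel columns grow to the right and rows downward; lengths in m; the calibration is good to about 2 mm. A picture is of the moment at which its call begins: read the wrist's pose just before it. camera_model takes no time and is no camera call.
- ctrl.hand_in(): hands the job in; it is judged then, once.
The state is a dict: "time_s": time; "q": joint angles; "dq": joint speeds; "joint_efforts": joint torques, N m; "eef_pos": TCP position; "eef_rot": TCP orientation; "wrist_force": force on the tool from outside, world axes, zero at the start; "torque": the same for the moment, N m; "opening": opening from 0.0 (shut) to 1.0 (fully open); "grasp_force": force on a finger pad.
Only numpy, scipy, OpenCV 4.12 (cv2) and the standard library are available. Lean on these libraries where they do the work, as an engineer would, in place of code of your own. Each camera call takes 0.05 s, during which the arm holds its last target. There are 200 camera calls.

TASK

Take the self-inking date stamp by its black handle and stamp the lid of the one tin without a ring-pull, in the middle of the lid: foot flat on the sloping lid, handle right down to its stop, and for an even print a firm, steady push of about 20 N on the lid for a second, never so hard that the lid dents. Stamp nothing else, leave the tins and the other things where they are, and stand the stamp back upright on the middle of its cork mat with the handle up.

Things in the scene. Friction and masses are not known exactly. Their poses are not given: they have to be found in the camera images.
- stamp: loose self-inking date stamp, 146 mm tall, about 0.3 kg, bright steel frame, upright at the start. Its foot is an open frame 42 mm (x) by 58 mm (y); a dark yoke (30 x 68 mm, top 88 mm above the foot) carries a black handle on a short neck. It must be held on a sloping lid or it topples. Origin at the centre of the foot's underside, z up its axis
- stamp_grip (a point): centre, half-way up, of the stamp's black plastic handle, 36 mm (x) by 28 mm (y) and 50 mm tall, on the stamp's axis 121 mm above the foot's underside with the handle up (103 mm with it down). Same axes as the stamp
- stamp_foot (a point): centre of the underside of the stamp's foot; z up along the stamp's axis. At the start and at the end it stands on the cork mat
- press (a joint): how far the stamp's handle is pressed into its frame along the stamp's axis, m: 0 with the handle up, 0.018 at its hard stop, where it prints. A spring drives it back up: about 3 N to start it, about 8.5 N at the stop; any push beyond that goes through the stop and the frame straight on to the lid
- plain_lid (a point): centre of the lid of the tin without a ring-pull; z points out of the lid along the tin's axis, leaning about 29 degrees from vertical to the low side of the tray. The flat panel is 94 mm across, inside a seam standing 3 mm above it. The tin is in the front (low) row of the tray: left, middle or right, among like tins with ring-pulls
- stand: fixed steel packing stand, 330 mm wide (y), 200 mm deep (x), carrying a cardboard tray tilted 0.5 rad, low side to its -x (robot side); origin on the table under its centre. Six tins in two rows of three, lids in one sloping plane; tray walls 32 mm high. Lid centres are about 110 mm above the table in the front row, 160 mm in the back row
- tin_plain: the tin without a ring-pull, gold-coloured, 100 mm across, 58 mm tall, 0.4 kg, loose in the tray; origin at the centre of its underside, z along its axis
- mat: cork mat, 110 mm (x) by 130 mm (y), 4 mm thick, fixed on the table to the right or left of the stand, where the stamp stands; origin at the centre of its underside
- tin_a: tin with a ring-pull in the front row of the tray; origin at the centre of its underside
- tin_b: the other tin with a ring-pull in the front row of the tray; origin likewise
- tin_c: tin with a ring-pull in the back row of the tray; origin likewise
- tin_d: tin with a ring-pull in the back row of the tray; origin likewise
- tin_e: tin with a ring-pull in the back row of the tray; origin likewise
- carton: small open carton of wooden-handled tin openers, fixed, 110 x 130 mm, about 55 mm tall, on the other side from the mat; origin under its centre
- tape: loose roll of packing tape lying flat on the table between the robot and the stand, 100 mm across, 48 mm tall; origin under its centre
- ink: loose small white ink bottle, 36 mm across, 85 mm tall, on the right; origin under its centre
- opener: loose tin opener with a wooden handle, 150 mm long, lying on the right beside the stand; origin near its middle
- spare0: lower tin of a loose stack of two tins on the left beside the stand, 116 mm tall in all; origin under its centre
- spare1: upper tin of that stack; origin under its centre
Not all that is in view belongs to the job. Leave any red look-alike of the stamp alone. What is shaped like the tin_plain but pink or turquoise is not meant.

How it is judged:
By the outcome, as a careful person would: the job done as asked, in the order asked, and still so for the second after the job is handed in, with the robot touching nothing.
It also fails if it takes over 58 s, if anything falls off the work surface, if the arm or the gripper's body presses on something with over 40 N, if the wrist force passes 120 N, or if a joint passes its speed limit or range.

## Working session

There is one attempt and no reset: what is moved stays moved. The work goes in short steps, Python scripts to look and compute and a tool call to move; the robot and the scene stay as the last step left them, time stands still between calls to the robot, and variables do not carry over. Pictures are saved under pics/ and viewed, at most 13 in all, crops included, and the job is handed in when it is done.

Besides the shell and the picture viewer there is one more tool, called after "Call:" as name(argument=value, ...), one argument or row to a line, values as JSON. carry_out: Moves the arm, as the interface text tells. Its arguments: {"type":"object","properties":{"deltas":{"type":"string"}},"required":["deltas"]}

```bash
mkdir -p pics
python3 - <<'E'
from bench import sensors, vision
import cv2,numpy as np
o=sensors.get_obs();print({k:np.round(v,3).tolist() for k,v in o.items()})
for n in("scene","top"):
    cv2.imwrite(f"pics/{n}0.png",vision.camera(n));m=vision.camera_model(n);print(n,np.round(m["K"],2).tolist(),np.round(m["extrinsics"],4).tolist())
print(vision.camera_model("wrist"))
E
```

```text
{'time_s': 0.0, 'q': [-1.445, 0.182, 1.608, -0.0, 1.354, -0.206], 'dq': [-0.001, 0.001, -0.0, -0.0, -0.0, -0.0], 'joint_efforts': [0.0, -44.487, -35.134, -0.0, 0.009, 0.0], 'eef_pos': [0.187, -0.543, 0.23], 'eef_rot': [-0.001, 0.986, 0.165, 0.0], 'wrist_force': [-0.757, -0.259, 0.051], 'torque': [-0.011, 0.037, 0.007], 'grasp_force': 0.0, 'opening': 1.003}
scene [[540.21, 0.0, 278.15], [0.0, 540.21, 200.35], [0.0, 0.0, 1.0]] [[0.4905, 0.8713, 0.0134, -0.2364], [0.7471, -0.4125, -0.5212, -0.3158], [-0.4486, 0.2657, -0.8533, 1.6004], [0.0, 0.0, 0.0, 1.0]]
top [[379.72, 0.0, 282.91], [0.0, 379.72, 218.36], [0.0, 0.0, 1.0]] [[0.1308, -0.9914, -0.0026, -0.0789], [-0.9695, -0.1273, -0.2095, 0.5155], [0.2073, 0.0299, -0.9778, 0.8885], [0.0, 0.0, 0.0, 1.0]]
{'K': array([[378.33330751,   0.        , 282.08862219],
       [  0.        , 378.33330751, 213.39424675],
       [  0.        ,   0.        ,   1.        ]]), 'hand_eye': array([[-6.87796242e-04, -9.64790425e-01, -2.63018942e-01,
         6.70691693e-02],
       [ 9.99999763e-01, -6.56051313e-04, -2.08517506e-04,
        -2.54525539e-04],
       [ 2.86217713e-05, -2.63019023e-01,  9.64790647e-01,
        -1.43400158e-01],
       [ 0.00000000e+00,  0.00000000e+00,  0.00000000e+00,
         1.00000000e+00]])}
```

View pics/scene0.png

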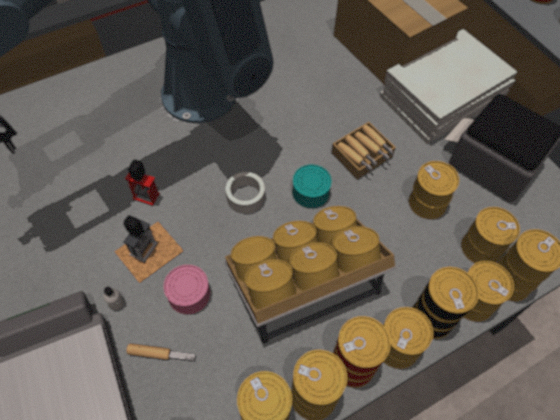

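View pics/top0.png

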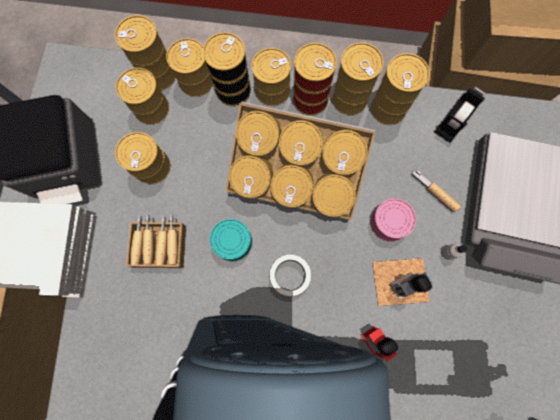

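The plain tin is front right: top (333,195), scene (254,250). The stamp stands on its mat at top (405,285), scene (138,240). There is a red look-alike at top (380,342). Next I zoom in on these.

Run:
```python
import cv2,numpy as np
t=cv2.imread("pics/top0.png");s=cv2.imread("pics/scene0.png")
def c(im,x,y,w,h,f):
    return cv2.resize(im[y:y+h,x:x+w],None,fx=f,fy=f,interpolation=cv2.INTER_CUBIC)
a=np.hstack([c(t,360,245,80,60,5),c(t,285,155,80,60,5)])
b=np.hstack([c(s,105,205,80,60,5),c(s,220,225,80,60,5)])
cv2.imwrite("pics/crop.png",np.vstack([a,b]))
```

```text
(no output)
```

View pics/crop.png

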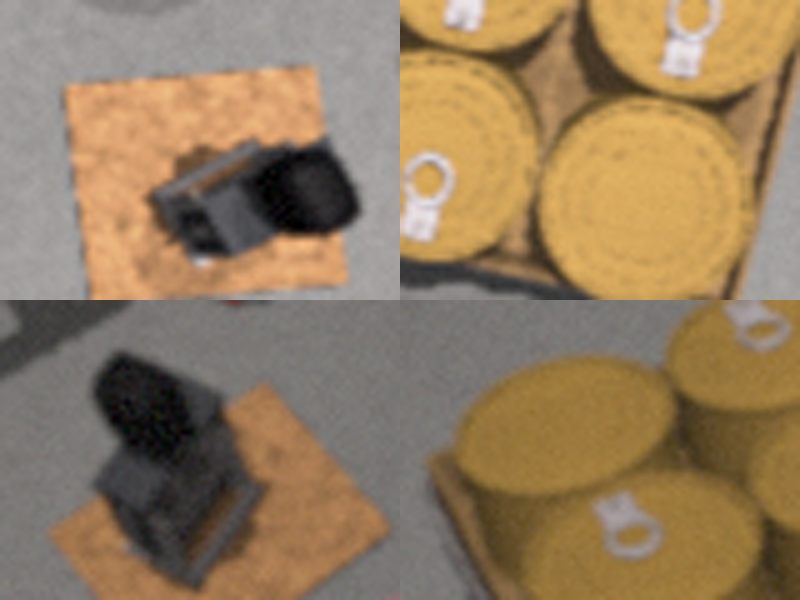

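The crops show the handle top at top-image (423,283), the plain lid centre at top (333.8,195) and scene (253.2,250.2), and mat corners at top (373.4,262.2), (423,258.4) and (429.6,301.6).

```bash
cat > h.py <<'E'
from bench import sensors, vision
import numpy as np, cv2
from scipy.spatial.transform import Rotation as R
def cam(n):
    m=vision.camera_model(n)
    if n!="wrist": return m["K"],np.array(m["extrinsics"])
    return m["K"],np.linalg.inv(T(*pose())@m["hand_eye"])
def T(p,Rm):
    A=np.eye(4);A[:3,:3]=Rm.as_matrix();A[:3,3]=p;return A
def pose():
    o=sensors.get_obs();return np.array(o["eef_pos"]),R.from_quat(o["eef_rot"],scalar_first=True)
def ray(n,uv,KE=None):
    K,E=KE or cam(n);d=E[:3,:3].T@np.linalg.solve(K,[*uv,1]);return -E[:3,:3].T@E[:3,3],d/np.linalg.norm(d)
def onz(n,uv,z,KE=None):
    c,d=ray(n,uv,KE);return c+d*(z-c[2])/d[2]
def tri(*rays):
    A=sum(np.eye(3)-np.outer(d,d) for c,d in rays);b=sum((np.eye(3)-np.outer(d,d))@c for c,d in rays)
    x=np.linalg.solve(A,b);return x,[round(1e3*np.linalg.norm(np.cross(x-c,d)),1) for c,d in rays]
def proj(n,P,KE=None):
    K,E=KE or cam(n);q=(np.atleast_2d(P)@E[:3,:3].T+E[:3,3])@K.T;return q[:,:2]/q[:,2:]
E
python3 - <<'E'
from h import *
np.set_printoptions(precision=4,suppress=True)
print("lid",tri(ray("top",(333.8,195)),ray("scene",(253.2,250.2))))
print("handle top",onz("top",(423,283),.15),onz("scene",(130,222),.15))
M=[onz("top",p,.004)[:2] for p in[(373.4,262.2),(423,258.4),(429.6,301.6),(378.8,306)]]
print("mat",np.array(M),np.mean([M[0],M[2]],0),[np.linalg.norm(M[i]-M[i-1]) for i in(1,2,3)])
for a,b in[((150,200),(260,145))]: 
  p,q=[onz("top",(360+u/5,245+v/5),.09) for u,v in(a,b)];print("yoke dir",np.degrees(np.arctan2(*(q-p)[1::-1])))
# tin centres of front row in top (for stand yaw), lid z .11
print([onz("top",p,.11)[:2] for p in[(250,178),(292,187),(333.8,195)]])
print(proj("wrist",[[.2,-.26,.15]]))
E
```

```text
lid (array([ 0.5816, -0.1234,  0.1104]), [np.float64(1.2), np.float64(1.2)])
handle top [ 0.3996 -0.3304  0.15  ] [ 0.4056 -0.3373  0.15  ]
mat [[ 0.4486 -0.2535]
 [ 0.4749 -0.3785]
 [ 0.3689 -0.4007]
 [ 0.3416 -0.2758]] [ 0.4087 -0.3271] [np.float64(0.12770113853761347), np.float64(0.10829458131213869), np.float64(0.1279061999334392)]
yoke dir -56.88517733012184
[array([0.5971, 0.0782]), array([ 0.5879, -0.0241]), array([ 0.5813, -0.1245])]
[[-199.6838   40.0393]]
```

Call:
carry_out(
  deltas="50 -20 -70 0 0 0 0; 100 -50 -70 0 0 0 0; 150 -75 -70 0 0 0 0; 200 -100 -70 0 0 0 0; 250 -120 -70 0 0 0 0; 270 -130 -70 0 0 0 0; 270 -130 -70 0 0 0 0; 270 -130 -70 0 0 0 0",
)

```text
time_s: 1.1
eef_pos: [0.3997, -0.3332, 0.301]
eef_rot: [-0.0, 0.986, 0.165, -0.0]
wrist_force: [0.6, 0.2, -0.5]
opening: 1.003
grasp_force: 0.0
```

Run:
```python
from h import *
p,r=pose();print(p,r.as_matrix().round(3).tolist(),sensors.get_obs()["q"])
np.savez("w1.npz",K=cam("wrist")[0],E=cam("wrist")[1])
im=vision.camera("wrist");cv2.imwrite("pics/w1.png",im)
```

```text
[ 0.39974854 -0.33315557  0.30099955] [[0.946, 0.326, -0.001], [0.326, -0.946, 0.0], [-0.001, -0.0, -1.0]] [-9.22848491e-01  5.49499035e-03  1.65589068e+00 -4.64092740e-04
  1.48071397e+00  3.16364068e-01]
```

View pics/w1.png

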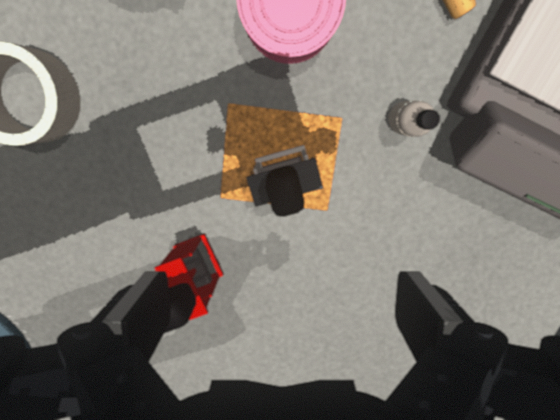

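The wrist view shows the stamp yoke near (285,182), the handle top near (286,198), and the mat within (220–342, 103–210). I zoom in to get the yaw.

Run:
```python
import cv2
im=cv2.imread("pics/w1.png")[95:225,210:350]
im=cv2.convertScaleAbs(im,alpha=1.8,beta=10)
cv2.imwrite("pics/w1c.png",cv2.resize(im,None,fx=4.6,fy=4.6,interpolation=cv2.INTER_CUBIC))
```

```text
(no output)
```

View pics/w1c.png

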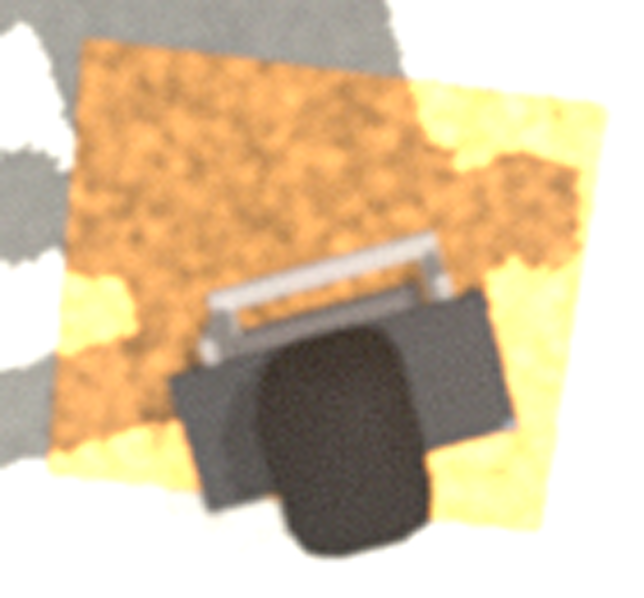

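Run:
```python
from h import *
np.set_printoptions(precision=4,suppress=True)
d=np.load("w1.npz");KE=(d["K"],d["E"])
f=lambda u,v,z:onz("",(210+(u+.5)/4.6-.5,95+(v+.5)/4.6-.5),z,KE)[:2]
Y=np.array([f(*p,.092) for p in[(172,376),(482,290),(515,425),(212,510)]])
print("yoke",Y.mean(0),[np.linalg.norm(Y[i]-Y[i-1]) for i in range(4)])
a=lambda v:np.degrees(np.arctan2(v[1],v[0]))
print("y dir",a(Y[0]-Y[1]),a(Y[3]-Y[2]),"x dir",a(Y[0]-Y[3]),a(Y[1]-Y[2]))
M=np.array([f(*p,.004) for p in[(84,38),(607,103),(540,530),(48,472)]])
print("mat",M.mean(0),a(M[0]-M[1]),a(M[3]-M[2]),[np.linalg.norm(M[i]-M[i-1]) for i in range(4)])
F=np.array([f(*p,.008) for p in[(208,300),(437,236)]]);print("foot far edge",F,F.mean(0),np.linalg.norm(F[0]-F[1]),a(F[0]-F[1]))
y=np.radians(a(Y[0]-Y[1]+Y[3]-Y[2])-90);c=Y.mean(0)
ex=np.array([np.cos(y),np.sin(y)]);ey=np.array([-ex[1],ex[0]])
P=[[*(c+ex*sx*.018+ey*sy*.014),.15] for sx,sy in((-1,1),(1,1),(1,-1),(-1,-1))]
uv=proj("",P,KE);print("handle pred crop",(uv-[210,95])*4.6, np.degrees(y))
print("foot pred",F.mean(0)-ex*.021)
```

```text
yoke [ 0.402  -0.3344] [np.float64(0.029255583231072305), np.float64(0.06536865792305013), np.float64(0.02868386956061147), np.float64(0.06528323585355089)]
y dir 124.51022324832154 125.01263688409517 x dir 34.13611810887977 33.95301231744677
mat [ 0.4109 -0.3253] 102.12671231263325 102.04287649356664 [np.float64(0.10886570223480245), np.float64(0.12859310503335497), np.float64(0.10905347501493977), np.float64(0.12899365801845478)]
foot far edge [[ 0.4006 -0.2992]
 [ 0.4341 -0.3481]] [ 0.4174 -0.3236] 0.059214028596875565 124.47063275352572
handle pred crop [[295.6969 577.9608]
 [237.2808 383.5943]
 [395.2491 339.2145]
 [449.3209 536.1981]] 34.761265822559565
foot pred [ 0.4001 -0.3356]
```

The stamp's foot is at (0.401,-0.335) with yaw 34°. The mat centre is (0.4105,-0.326) with yaw 12°. The measured sizes match those given, so I go down and grip the handle.

Call:
carry_out(
  deltas="0 2 40 0 0 -0.15 0; 0.6 2.3 90 0 0 -0.267 0; 0.6 2.3 130 0 0 -0.267 0; 0.6 2.3 165 0 0 -0.267 0; 0.6 2.3 188 0 0 -0.267 0; 0.6 2.3 188 0 0 -0.267 0; 0.6 2.3 188 0 0 -0.267 1; 0.6 2.3 188 0 0 -0.267 1; 0.6 2.3 188 0 0 -0.267 1; 0.6 2.3 188 0 0 -0.267 1; 0.6 2.3 188 0 0 -0.267 1; 0.6 2.3 188 0 0 -0.267 1",
)

```text
time_s: 2.65
eef_pos: [0.4018, -0.3351, 0.1136]
eef_rot: [0.0, 0.956, 0.295, 0.0]
wrist_force: [-0.2, -0.2, 2.7]
opening: 0.316
grasp_force: 62.6
```

Call:
carry_out(
  deltas="0 0 -20 0 0 0 1; 0 0 -60 0 0 0 1; 0 0 -110 0 0 0 1; 0 0 -160 0 0 0 1; 0 0 -160 0 0 0 1; 0 0 -160 0 0 0 1",
)

```text
time_s: 3.4
eef_pos: [0.401, -0.3339, 0.2716]
eef_rot: [-0.001, 0.956, 0.295, -0.0]
wrist_force: [0.7, -0.6, -3.6]
opening: 0.319
grasp_force: 62.1
```

Run:
```python
from h import *
np.set_printoptions(precision=4,suppress=True)
o=sensors.get_obs();print(o["wrist_force"],o["torque"],o["q"])
p,r=pose();print(p,r.as_matrix())
KE=cam("wrist");np.savez("w2.npz",K=KE[0],E=KE[1])
im=vision.camera("wrist")
# predicted foot & yoke outline in the tool frame, foot 110 mm ahead of the TCP
A=T(p,r)
def out(hx,hy,z): return np.array([[sx*hx,sy*hy,z] for sx,sy in((1,1),(1,-1),(-1,-1),(-1,1))])@A[:3,:3].T+A[:3,3]
big=cv2.resize(im,(800,600),interpolation=cv2.INTER_CUBIC)
for b,c in((out(.021,.029,.1096),(0,255,0)),(out(.015,.034,.0216),(255,255,0))):
    uv=proj("",b,KE);cv2.polylines(big,[np.int32(uv*10/7)],True,c,1)
cv2.imwrite("pics/w2.png",big)
```

```text
[ 0.7232 -0.6281 -3.6441] [ 0.0066  0.0345 -0.0424] [-0.9222  0.03    1.6899  0.      1.4246  0.0498]
[ 0.401  -0.3339  0.2716] [[ 0.826   0.5637 -0.0017]
 [ 0.5637 -0.826   0.0023]
 [-0.0001 -0.0028 -1.    ]]
```

View pics/w2.png

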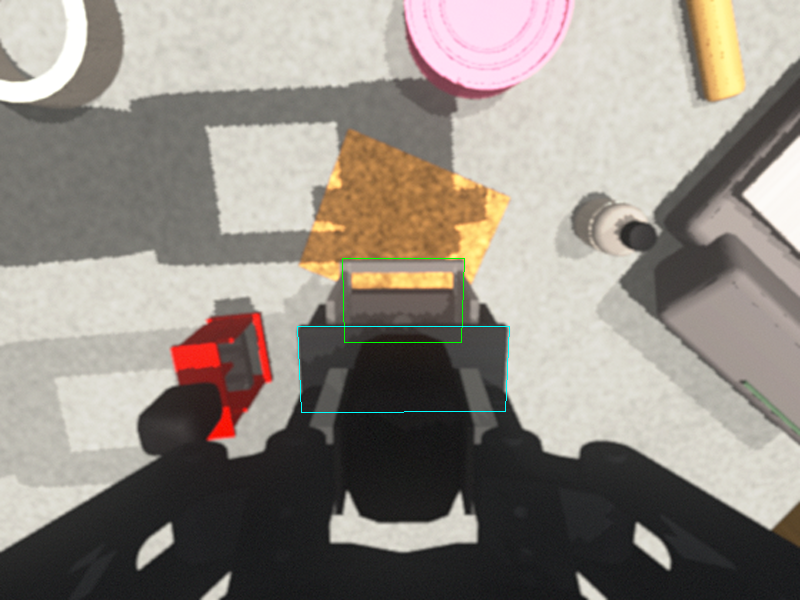

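The overlay matches the real stamp within about 1–2 mm. It hangs straight in the grip, with the foot 110 mm ahead of the TCP. The mat centre is at about (405,210) in this picture. Next I plan the hover over the lid and check the stand yaw against the top image.

```bash
cat >> h.py <<'E'
def goal(point,back,yaw,tilt=.5):
    """TCP pose with the tool along -n, 'back' m behind point."""
    r=R.from_euler('z',yaw,degrees=True)*R.from_euler('y',-tilt)
    A=r.as_matrix()@np.diag([1,-1,-1.]);return np.array(point)+back*r.as_matrix()[:,2],R.from_matrix(A)
def delta(p1,r1,p0=None,r0=None):
    if p0 is None:p0,r0=pose()
    return (1e3*r0.inv().apply(p1-p0)).round(1),(r0.inv()*r1).as_rotvec().round(3)
E
python3 - <<'E'
from h import *
np.set_printoptions(precision=4,suppress=True)
print(delta(*goal([.583,-.124,.108],.19,-4.5)))
print(delta(*goal([.583,-.124,.168],.22,-4.5)))
from scipy.optimize import least_squares
# outline check: fit stand pose to rim ellipse centres read in the top picture
im=cv2.imread("pics/top0.png");sc=cv2.imread("pics/scene0.png")
g=np.mean([cv2.GaussianBlur(cv2.cvtColor(i,cv2.COLOR_BGR2GRAY),(3,3),0) for i in(im,)],0)
hsv=cv2.cvtColor(im,cv2.COLOR_BGR2HSV)
big=cv2.resize(im[90:230,215:385],None,fx=4.2,fy=4.2,interpolation=cv2.INTER_CUBIC)
th=np.linspace(0,2*np.pi,73)
for yaw,col in((-4.5,(0,255,0)),(-8,(255,0,255))):
    Rm=goal([0,0,0],0,yaw)[1].as_matrix()
    for i in range(3):
      for j in range(2):
        c=np.array([.5815,-.124,.1105])+Rm@np.array([.102*j,-.102*i,0])
        P=c+ (np.c_[np.cos(th),np.sin(th)]*.05)@Rm[:,:2].T
        cv2.polylines(big,[np.int32((proj("top",P)-[215,90]+.5)*4.2)],True,col,1)
cv2.imwrite("pics/topfit.png",big)
E
```

```text
(array([ 197.7, -127.5,   -3.4]), array([-0.173,  0.482,  0.662]))
(array([ 186.5, -136.9,  -89.7]), array([-0.173,  0.482,  0.662]))
```

View pics/topfit.png

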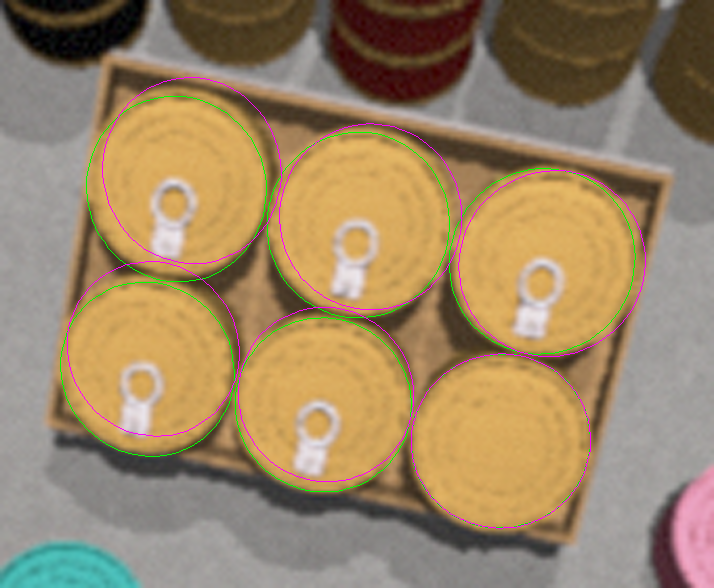

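With yaw -4.5 to -5° the model rings fit all the rims. The plain lid's circle sits at (500,441) in the crop. I move to hover above it through a raised waypoint.

Call:
carry_out(
  deltas="10 -5 -40 0 0 0 1; 40 -30 -80 -0.03 0.08 0.11 1; 75 -55 -90 -0.06 0.16 0.22 1; 105 -80 -90 -0.09 0.24 0.33 1; 135 -100 -90 -0.115 0.32 0.44 1; 165 -120 -90 -0.145 0.40 0.55 1; 186 -137 -90 -0.173 0.482 0.662 1; 186 -137 -90 -0.173 0.482 0.662 1; 192 -132 -50 -0.173 0.482 0.662 1; 197 -128 -15 -0.173 0.482 0.662 1; 197 -128 -15 -0.173 0.482 0.662 1; 197 -128 -15 -0.173 0.482 0.662 1",
)

```text
time_s: 4.95
eef_pos: [0.4924, -0.1187, 0.289]
eef_rot: [0.011, 0.968, -0.038, 0.248]
wrist_force: [1.4, 0.2, -1.8]
opening: 0.317
grasp_force: 62.2
```

Run:
```python
from h import *
np.set_printoptions(precision=4,suppress=True)
o=sensors.get_obs();print(o["wrist_force"],o["torque"],o["q"])
p,r=pose();KE=cam("wrist");im=vision.camera("wrist");np.savez("w3.npz",K=KE[0],E=KE[1])
g,gr=goal([.583,-.124,.108],.1096,-5)
print(p,r.as_matrix().round(3),delta(g,gr),r.apply(o["wrist_force"],inverse=True))
big=cv2.resize(im,(800,600),interpolation=cv2.INTER_CUBIC);th=np.linspace(0,2*np.pi,73)
Rm=gr.as_matrix()
for rad,z,col in((.05,0,(0,255,0)),(.047,.003,(255,0,255))):
  for i in range(3):
    for j in range(2):
      c=np.array([.5815,-.124,.1105])+Rm@np.array([.102*j,-.102*i,z])
      P=c+(np.c_[np.cos(th),np.sin(th)]*rad)@Rm[:,:2].T
      cv2.polylines(big,[np.int32((proj("",P,KE)+.5)*10/7)],True,col,1)
cv2.imwrite("pics/w3.png",big)
```

```text
[ 1.39    0.2335 -1.8268] [ 0.0657  0.4494 -0.012 ] [-0.6397 -0.3829  2.0835  0.3014  1.025   0.9061]
[ 0.4924 -0.1187  0.289 ] [[ 0.874 -0.079  0.48 ]
 [-0.067 -0.997 -0.041]
 [ 0.481  0.003 -0.877]] (array([-8.1, -2.8, 93.3]), array([-0.001, -0.004,  0.01 ])) [ 0.3196 -0.3478  2.2585]
```

View pics/w3.png

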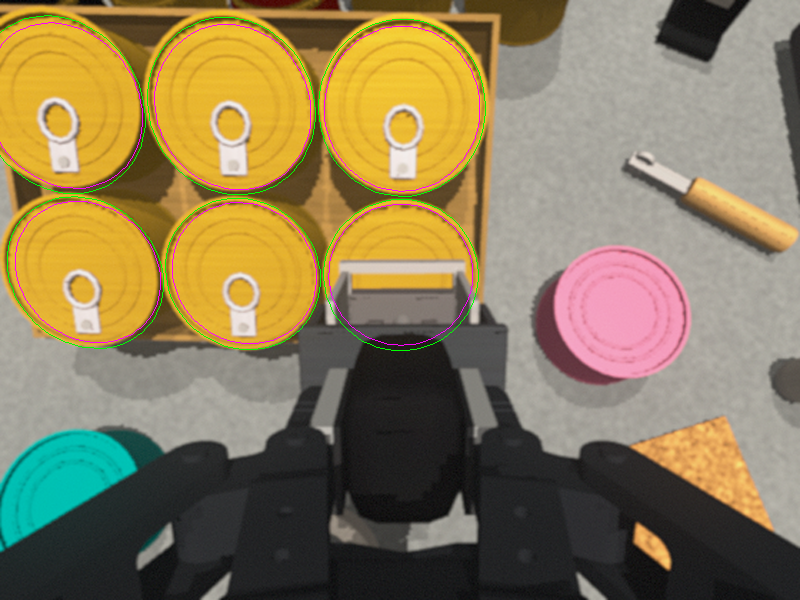

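The model rings sit on the real rims, with the plain lid's edges at (325–480, 197). I go down along the lid normal to about 10 mm above it, correcting sideways.

Call:
carry_out(
  deltas="-8 -2.8 20 -0.001 -0.004 0.010 1; -8 -2.8 45 -0.001 -0.004 0.010 1; -8 -2.8 65 -0.001 -0.004 0.010 1; -8 -2.8 83 -0.001 -0.004 0.010 1; -8 -2.8 83 -0.001 -0.004 0.010 1; -8 -2.8 83 -0.001 -0.004 0.010 1; -8 -2.8 83 -0.001 -0.004 0.010 1",
)

```text
time_s: 5.88
eef_pos: [0.5256, -0.1185, 0.2132]
eef_rot: [0.011, 0.968, -0.043, 0.247]
wrist_force: [0.1, 1.1, -2.1]
opening: 0.323
grasp_force: 62.2
```

```bash
cat > st.py <<'E'
from h import *
np.set_printoptions(precision=4,suppress=True)
o=sensors.get_obs();p,r=pose();g=goal([.583,-.124,.108],.1096,-5)
print(delta(*g),"F",r.apply(o["wrist_force"],inverse=True),"M",r.apply(o["torque"],inverse=True),o["opening"],o["time_s"])
E
python3 st.py
```

```text
(array([ 0.1,  0.5, 10.3]), array([ 0.001, -0.001, -0.   ])) F [-0.954  -1.0737  1.8214] M [ 0.0246 -0.5714 -0.022 ] 0.32280417236316716 5.875
```

Call:
carry_out(
  deltas="0 0.4 4 0 0 0 1; 0 0.4 8 0 0 0 1; 0 0.4 10 0 0 0 1; 0 0.4 12 0 0 0 1; 0 0.4 14 0 0 0 1; 0 0.4 16 0 0 0 1; 0 0.4 16 0 0 0 1",
)

```text
time_s: 6.75
eef_pos: [0.5332, -0.1193, 0.198]
eef_rot: [0.011, 0.968, -0.043, 0.247]
wrist_force: [-2.7, 0.7, 5.3]
opening: 0.318
grasp_force: 63.3
```

```bash
python3 st.py
```

```text
(array([ 0.7,  0.3, -6.6]), array([-0.   ,  0.   , -0.001])) F [ 0.104  -0.4736 -6.0292] M [-0.2463 -0.1034 -0.0519] 0.31839379949025853 6.75
```

Call:
carry_out(
  deltas="0.3 0.2 2 0 0 0 1; 0.3 0.2 4 0 0 0 1; 0.3 0.2 6 0 0 0 1; 0.3 0.2 7.5 0 0 0 1; 0.3 0.2 8.5 0 0 0 1; 0.3 0.2 8.5 0 0 0 1",
)

```text
time_s: 7.5
eef_pos: [0.5372, -0.1194, 0.1924]
eef_rot: [0.01, 0.968, -0.042, 0.247]
wrist_force: [-22.4, 6.7, 25.8]
opening: 0.321
grasp_force: 67.3
```

```bash
python3 st.py
```

```text
(array([ -0.1,   0.6, -13.4]), array([-0.001,  0.001,  0.001])) F [ -7.7495  -4.7674 -33.6066] M [ 0.3639 -1.5719  0.0325] 0.32116493612679914 7.5
```

Call:
carry_out(
  deltas="-0.4 -0.2 -1 0 0 0 1; -0.4 -0.2 -1 0 0 0 1",
)

```text
time_s: 7.75
eef_pos: [0.5367, -0.1194, 0.1924]
eef_rot: [0.011, 0.968, -0.042, 0.247]
wrist_force: [-9.1, 3.7, 13.8]
opening: 0.322
grasp_force: 64.8
```

```bash
python3 st.py
```

```text
(array([  0.4,   0.6, -13.3]), array([-0., -0., -0.])) F [ -1.5977  -2.8788 -16.5926] M [ 0.0266 -0.5663 -0.0114] 0.32214602765241035 7.75
```

Call:
carry_out(
  deltas="-0.1 -0.1 0.1 0 0 0 1; -0.1 -0.1 0.1 0 0 0 1; -0.1 -0.1 0.1 0 0 0 1",
)

```text
time_s: 8.12
eef_pos: [0.5367, -0.1193, 0.1923]
eef_rot: [0.011, 0.968, -0.042, 0.247]
wrist_force: [-10.1, 3.2, 14.9]
opening: 0.319
grasp_force: 65.2
```

```bash
python3 st.py
python3 - <<'E'
from h import *
p,r=pose();KE=cam("wrist");im=vision.camera("wrist");A=T(p,r)
big=cv2.resize(im[150:270,190:350],None,fx=5,fy=5,interpolation=cv2.INTER_CUBIC)
def out(hx,hy,z): return np.array([[sx*hx,sy*hy,z] for sx,sy in((1,1),(1,-1),(-1,-1),(-1,1))])@A[:3,:3].T+A[:3,3]
for b,c in((out(.021,.029,.0916),(0,255,0)),(out(.021,.029,.0976),(255,0,255)),(out(.015,.034,.0216),(255,255,0))):
    uv=proj("",b,KE);cv2.polylines(big,[np.int32((uv-[190,150]+.5)*5)],True,c,1)
cv2.imwrite("pics/w4.png",big)
E
```

```text
(array([  0.4,   0.6, -13.3]), array([-0., -0.,  0.])) F [ -1.9694  -2.271  -18.0117] M [ 0.0664 -0.6562 -0.1209] 0.3193271686710079 8.125
```

View pics/w4.png

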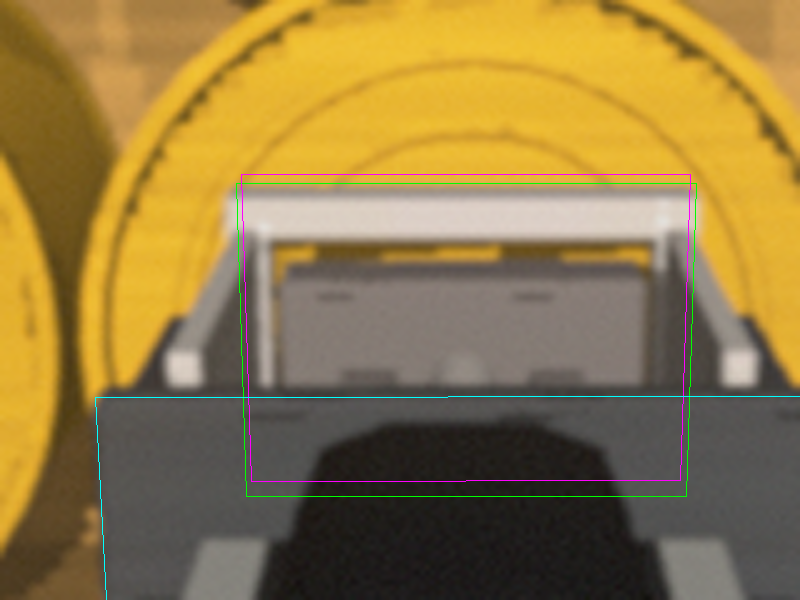

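The foot in the picture matches the pressed-down outline (handle at its stop), lies flat, and is within about 1.5 mm of the lid's inner circles. I hold at about 20 N.

Call:
carry_out(
  deltas="0 0 0 0 0 0 1; 0 0 0 0 0 0 1; 0 0 0 0 0 0 1; 0 0 0 0 0 0 1; 0 0 0 0 0 0 1; 0 0 0 0 0 0 1; 0 0 0 0 0 0 1; 0 0 0 0 0 0 1; 0 0 0 0 0 0 1; 0 0 0 0 0 0 1; 0 0 0 0 0 0 1; 0 0 0 0 0 0 1",
)

```text
time_s: 9.68
eef_pos: [0.5367, -0.1193, 0.1923]
eef_rot: [0.011, 0.968, -0.042, 0.247]
wrist_force: [-9.5, 3.6, 13.5]
opening: 0.315
grasp_force: 65.2
```

```bash
python3 st.py
```

```text
(array([  0.4,   0.6, -13.3]), array([-0., -0.,  0.])) F [ -2.1057  -2.7374 -16.488 ] M [ 0.0678 -0.6195 -0.0803] 0.314853829086875 9.675
```

Call:
carry_out(
  deltas="0 0 0.08 0 0 0 1; 0 0 0.08 0 0 0 1; 0 0 0.08 0 0 0 1; 0 0 0.08 0 0 0 1; 0 0 0.08 0 0 0 1; 0 0 0.08 0 0 0 1; 0 0 0.08 0 0 0 1; 0 0 0.08 0 0 0 1; 0 0 0.08 0 0 0 1; 0 0 0.08 0 0 0 1",
)

```text
time_s: 10.92
eef_pos: [0.5368, -0.1193, 0.1923]
eef_rot: [0.011, 0.968, -0.042, 0.247]
wrist_force: [-10.5, 3.0, 15.1]
opening: 0.319
grasp_force: 65.3
```

```bash
python3 st.py
```

```text
(array([  0.3,   0.6, -13.3]), array([-0., -0.,  0.])) F [ -2.1598  -2.0516 -18.4142] M [ 0.0695 -0.6055 -0.0476] 0.31877316556316027 10.925
```

Call:
carry_out(
  deltas="0 0 -3 0 0 0 1; 0 0 -8 0 0 0 1; 0 0 -13 0 0 0 1; 0 0 -18 0 0 0 1; 0 0 -24 0 0 0 1; 0 0 -35 0 0 0 1; 0 0 -60 0 0 0 1; 0 0 -90 0 0 0 1; 0 0 -120 0 0 0 1; 0 0 -130 0 0 0 1; 0 0 -130 0 0 0 1",
)

```text
time_s: 12.3
eef_pos: [0.4742, -0.1141, 0.305]
eef_rot: [0.011, 0.968, -0.043, 0.247]
wrist_force: [-0.1, 0.6, -3.0]
opening: 0.325
grasp_force: 62.4
```

```bash
python3 st.py
python3 - <<'E'
from h import *
for z in(.15,.03,.003): print(delta(*goal([.4108,-.3255,.004],.1096+z,12,0)))
E
```

```text
(array([  1.6,   0.4, 115.7]), array([ 0.   ,  0.001, -0.001])) F [-1.5685 -0.6233  2.5242] M [ 0.0022 -0.5441 -0.0479] 0.32485343590090554 12.3
(array([-58.8, 216.2,  15. ]), array([ 0.074, -0.495, -0.292]))
(array([-116.3,  216.3,  120.3]), array([ 0.074, -0.495, -0.292]))
(array([-129.2,  216.3,  144. ]), array([ 0.074, -0.495, -0.292]))
```

Call:
carry_out(
  deltas="-7 27 -10 0.009 -0.062 -0.037 1; -15 54 -10 0.018 -0.124 -0.073 1; -22 81 -5 0.028 -0.186 -0.11 1; -29 108 0 0.037 -0.248 -0.146 1; -37 135 5 0.046 -0.31 -0.183 1; -44 162 8 0.055 -0.372 -0.22 1; -52 190 12 0.065 -0.434 -0.256 1; -59 216 15 0.074 -0.495 -0.292 1; -59 216 15 0.074 -0.495 -0.292 1; -90 216 72 0.074 -0.495 -0.292 1; -116 216 120 0.074 -0.495 -0.292 1; -116 216 120 0.074 -0.495 -0.292 1",
)

```text
time_s: 13.8
eef_pos: [0.4084, -0.3207, 0.1387]
eef_rot: [-0.006, 0.994, 0.105, -0.003]
wrist_force: [-0.1, -0.3, -1.6]
opening: 0.315
grasp_force: 62.5
```

Run:
```python
from h import *
print(sensors.get_obs()["wrist_force"])
for z in(.03,.003,0): print(delta(*goal([.4108,-.3255,.004],.1096+z,12,0)))
p,r=pose();KE=cam("wrist");im=vision.camera("wrist");A=T(p,r)
big=cv2.resize(im[100:310,140:420],None,fx=2.8,fy=2.8,interpolation=cv2.INTER_CUBIC)
def out(hx,hy,z): return np.array([[sx*hx,sy*hy,z] for sx,sy in((1,1),(1,-1),(-1,-1),(-1,1))])@A[:3,:3].T+A[:3,3]
m=R.from_euler('z',12,degrees=True).apply([[.055,.065,0],[.055,-.065,0],[-.055,-.065,0],[-.055,.065,0]])+[.4108,-.3255,.004]
for b,c in((out(.021,.029,.1096),(0,255,0)),(m,(255,0,255))):
    cv2.polylines(big,[np.int32((proj("",b,KE)-[140,100]+.5)*2.8)],True,c,1)
cv2.imwrite("pics/w5.png",big)
```

```text
[-0.13070541 -0.34628325 -1.6057611 ]
(array([ 1.3,  5.1, -5. ]), array([-0.012,  0.005,  0.001]))
(array([ 1.4,  5.4, 22. ]), array([-0.012,  0.005,  0.001]))
(array([ 1.4,  5.5, 25. ]), array([-0.012,  0.005,  0.001]))
```

View pics/w5.png

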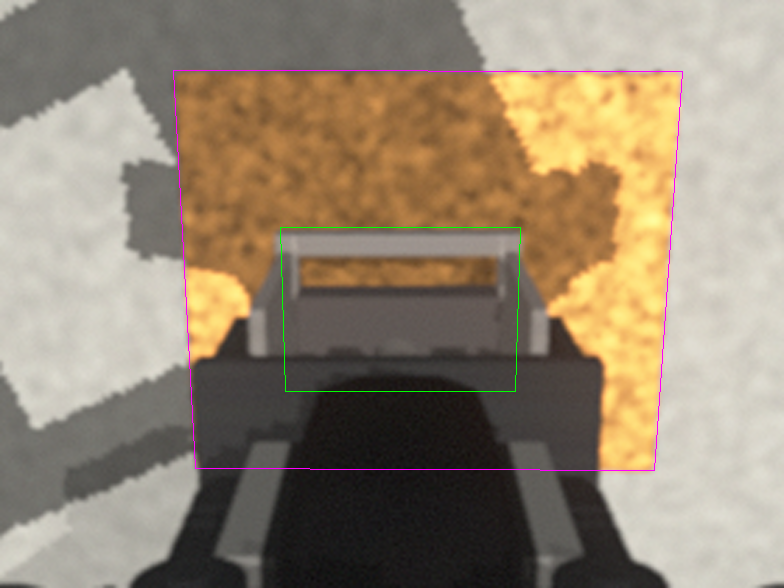

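The mat outline fits, the handle has sprung up again and the foot is where expected. I lower it, first to 3 mm above the mat.

Call:
carry_out(
  deltas="1.4 5.4 0 -0.012 0.005 0.001 1; 1.4 5.4 10 -0.012 0.005 0.001 1; 1.4 5.4 18 -0.012 0.005 0.001 1; 1.4 5.4 21 -0.012 0.005 0.001 1; 1.4 5.4 21 -0.012 0.005 0.001 1; 1.4 5.4 21 -0.012 0.005 0.001 1",
)

```text
time_s: 14.6
eef_pos: [0.4137, -0.3302, 0.1231]
eef_rot: [0.006, 0.995, 0.104, 0.003]
wrist_force: [-0.5, 0.3, -3.1]
opening: 0.322
grasp_force: 62.4
```

```bash
cat > st2.py <<'E'
from h import *
print(sensors.get_obs()["wrist_force"],delta(*goal([.4108,-.3255,.004],.1096,12,0)))
E
python3 st2.py
```

```text
[-0.53713238  0.31464789 -3.12300374] (array([-1.9, -5.3,  9.4]), array([ 0.012, -0.005, -0.   ]))
```

Call:
carry_out(
  deltas="-1.7 -5.3 2 0.012 -0.005 0 1; -1.7 -5.3 6 0.012 -0.005 0 1; -1.7 -5.3 7.5 0.012 -0.005 0 1; -1.7 -5.3 7.5 0.012 -0.005 0 1; -1.7 -5.3 7.5 0.012 -0.005 0 1",
)

```text
time_s: 15.22
eef_pos: [0.4109, -0.3254, 0.1154]
eef_rot: [-0.0, 0.995, 0.104, 0.0]
wrist_force: [0.0, -0.7, -2.8]
opening: 0.32
grasp_force: 62.5
```

```bash
python3 st2.py
```

```text
[ 0.02838608 -0.70381356 -2.81625973] (array([-0.2,  0.1,  1.8]), array([-0., -0., -0.]))
```

Pose is exact; now 1 mm steps to contact.

Call:
carry_out(
  deltas="0 0 1 0 0 0 1; 0 0 2 0 0 0 1; 0 0 2 0 0 0 1",
)

```text
time_s: 15.6
eef_pos: [0.411, -0.3255, 0.1138]
eef_rot: [-0.0, 0.995, 0.105, 0.0]
wrist_force: [-0.8, 1.1, 2.3]
opening: 0.32
grasp_force: 63.1
```

```bash
python3 st2.py
```

```text
[-0.7579022   1.09085303  2.34806217] (array([-0.2, -0. ,  0.2]), array([-0., -0., -0.]))
```

Call:
carry_out(
  deltas="0 0 -0.3 0 0 0 1; 0 0 -0.3 0 0 0 0.4; 0 0 -0.3 0 0 0 0; 0 0 -0.3 0 0 0 0; 0 0 -0.3 0 0 0 0; 0 0 -0.3 0 0 0 0; 0 0 -20 0 0 0 0; 0 0 -50 0 0 0 0; 0 0 -100 0 0 0 0; 0 0 -150 0 0 0 0; 0 0 -190 0 0 0 0; 0 0 -190 0 0 0 0",
)

```text
time_s: 17.1
eef_pos: [0.4122, -0.3269, 0.3076]
eef_rot: [0.003, 0.995, 0.105, 0.002]
wrist_force: [0.6, 0.6, -1.1]
opening: 1.0
grasp_force: 0.0
```

Run:
```python
from h import *
t=vision.camera("top");w=vision.camera("wrist")
cv2.imwrite("pics/final.png",np.hstack([cv2.resize(t[80:360,215:455],(400,467)),cv2.resize(w[60:340,140:380],(400,467))]))
print(sensors.get_obs()["wrist_force"])
```

```text
[ 0.37797379 -0.63023317 -0.29104516]
```

View pics/final.png

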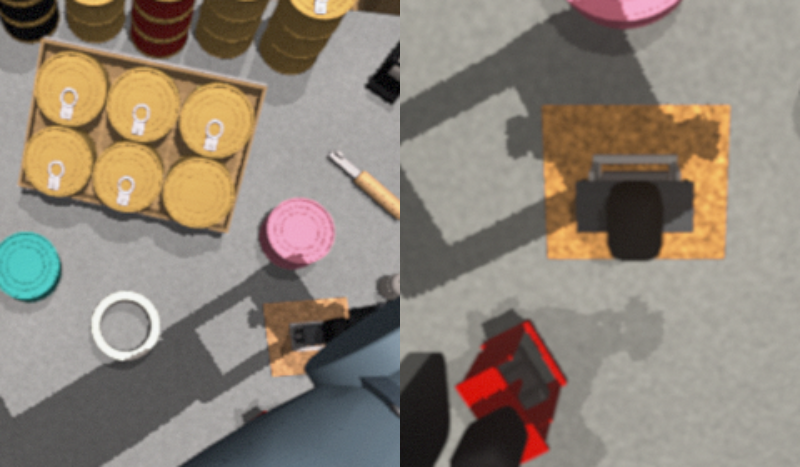

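The stamp stands upright and square in the middle of the mat (wrist half, (635,190)), and the tins and other things have not moved. I hand in.

```bash
python3 -c "
from bench import ctrl; print(ctrl.hand_in())"
```

```text
the job is handed in; nothing more can be done
None
```

I stamped the plain tin (front right) within about 2 mm of the lid's middle and held about 20 N for over 2 s, but the push briefly reached about 35 N first; I saw no dent, though I made no close-up check of the lid, and the stamp is back upright on the middle of its mat, handle up, and the job is handed in.

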